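# Slide the sample carrier under the stage clip

### The arm

A 7-joint arm with a two-finger parallel gripper is mounted at the origin on the work surface. World frame = base frame: x ahead of the robot, y to its left, z up, the work surface at z = 0. Lengths are in m, angles in rad, forces in N, time in s.
With the tool pointing down it reaches from about 0.425 to 0.825 m from the base axis. Payload 3.6 kg.
Tool frame: the origin (TCP) lies where the fingers leave the gripper's body, on its centre line; the fingertips stand 73 mm ahead of it and the grasp point (between the pads) lies 54 mm ahead of it; x points along the fingers, y is the direction in which the jaws open and shut, and the axes are right-handed (so a half turn about x gives the same grasp; the last joint's range is limited). The gripper opens to 85 mm and grips with 20 to 120 N. Pads are 22 mm wide; open, the fingers measure 114 mm over their backs; the gripper's body (76 mm by 85 mm) begins 54 mm behind the grasp point. The pads swing forward as they close: fully open they stand 13 mm farther back than shut.
Start: joints at [1.256, 0.615, -0.013, 1.423, 0.008, 1.103, -0.04], TCP at [0.185, -0.623, 0.304] pointing down, gripper open.
Joint ranges: [-3.12, 3.12], [-0.3, 2.06], [-1.34, 1.32], [0.26, 2.42], [-1.36, 4.5], [0.01, 1.98], [-2.84, 2.84]. Speed limits (rad/s): [2.79, 2.79, 3.14, 3.14, 3.14, 3.14, 3.14].

### API

Orientations are given as a unit quaternion [x, y, z, w].
In Python, from station import arm, snapshot, camera_info, ticket gives the robot as it stands. Calls block until the motion is done:
- arm.movep(position, orientation): joint-space move of the TCP to a pose.
- arm.line_to(position, velocity=0.15, ori=None): straight line of the TCP; ori=None keeps the orientation; velocity is the mean speed in m/s.
- arm.move_j(angles): joint-space move.
- arm.move_gripper(opening, effort=None): opening from 0.0 (shut) to 1.0 (fully open); effort is the grip in N (None keeps the last); returns when the fingers have stopped.
- arm.pause(seconds).
- arm.ik(position, orientation): joint angles nearest the present ones, or None.
- snapshot(name): name is "scene" or "top"; returns the picture (480x640x3 uint8, blue, green, red); there is no depth.
- camera_info(name): a dict with "fx", "fy", "cx", "cy" (pixels), "R" (3x3) and "t" (3): a world point X has camera coordinates R X + t. Camera axes: x right, y down, z forward; pixel columns grow to the right and rows downward; lengths in m; the calibration is good to about 2 mm. A picture is of the moment at which its call begins. camera_info takes no time and is no camera call.
A pose or a line that the arm cannot do raises arm.MotionError and nothing moves.
- ticket.finish_job(): hands the job in, once; it reports no verdict.
Readings, each from a call of its own:
- arm.read_time(): time.
- arm.read_joint_positions(): joint angles.
- arm.read_dq(): joint speeds.
- arm.read_effort(): joint torques, N m.
- arm.read_tool_pos(): TCP position.
- arm.read_eef_rot(): TCP orientation.
- arm.read_ft_force(): force on the tool from outside, world axes, zero at the start.
- arm.read_wrist_torque(): the same for the moment, N m.
- arm.read_opening(): opening from 0.0 (shut) to 1.0 (fully open).
Only numpy, scipy, OpenCV 4.12 (cv2) and the standard library are available. Lean on these libraries where they do the work, as an engineer would, in place of code of your own. Each camera call takes 0.05 s, during which the arm holds its last target.

### The job

On the sample stage, press the long thumb plate down with one fingertip so that the spring clip's foot lifts and, holding it down, push the flat sample carrier with the other fingertip along its channel under the foot until it is fully home against the end stop. Then let the clip down onto the carrier and move clear. Only push the carrier, never lift or tip it, and leave the other things on the bench where they stand.

Things in the scene. Friction and masses are not known exactly. Their poses are not given: they have to be found in the camera images.
- stage: White fixed block, x -105 to +90, y -34 to +86 mm, deck 20 mm above the bench. Origin on the bench under the centre line of its channel; +x is the pushing direction, +y the clip's hinge side, z up. The channel along y = 0 is 43 mm wide, floor 20 mm up, between rails 8 mm high and 4 mm thick, open at the -x end. Three hinge posts at y +26 to +39 mm, tops 40 mm up.
- stop (a point): Middle of the near face of the channel's end stop, a bar 12 mm high; in the stage frame x = +77, y = 0, 26 mm above the bench.
- carrier: Flat grey sample carrier lying in the channel, about 60 g: plate 76 (x) x 40 (y) x 6 mm with a round pale sample and, at its near end, an upright tab. Origin: centre of its underside, x towards the stop. Fully home its origin is at x = +39 mm in the stage frame; at the start at -14 to +6 mm, short of the clip's foot.
- tab (a point): Middle of the outer (near) face of the carrier's upright tab, the face to push: 38 mm behind the carrier's origin, flush with the plate's end, 37 mm above the bench. The tab is 5 mm thick, 30 mm wide, its top 48 mm above the bench.
- clip (a joint): Angle (rad) of the steel spring clip about a hinge along the stage's x at y = +32 mm, 34 mm up. 0: foot down, blocking the channel. Grows as the thumb plate is pressed; stop at 0.4. The foot clears the carrier from 0.17; hold about 0.3. At rest on the carrier: about 0.15. Pressing the thumb plate takes 2.5 N to start, 6 N at the stop; it springs back when let go.
- thumb (a point): Centre of the top of the clip's thumb plate, flat steel, 110 (stage x) x 24 mm, beside the channel: clip down, it is at x = -40, y = +62 mm in the stage frame, 42 mm above the bench; the plate reaches x -95 to +15 mm. A fingertip can slide along it while pressing. At 0.3 rad it is 9 mm lower and slopes down outwards by 0.3 rad.
- foot (a point): Underside of the clip's foot, a block 14 (x) x 10 (y) mm over the channel, at x = +55, y = -2 mm in the stage frame, 1.5 mm above the channel floor when down; the clip's arm above it reaches 41 mm above the bench.
- dropper: bystander: small amber dropper bottle, 26 mm across, 62 mm high, upright; origin at the centre of its underside
- jar: bystander: squat clear jar with lid, 42 mm across, 45 mm high; origin at the centre of its underside
- cup: bystander: clear cup, 60 mm across, 55 mm high; origin at the centre of its underside
- stirrer: bystander: flat wooden stirrer, about 145 mm long, 4 mm thick, lying; origin at the centre of its underside
- spray: bystander: clear upright bottle, 44 mm across, 150 mm high; origin at the centre of its underside
- mould: bystander: small open mould, 85 x 65 x 32 mm; origin at the centre of its underside
- pen: bystander: pen, 135 mm long, 10 mm thick, lying; origin at the centre of its underside

How it is judged:
On the way, in this order (a step that is already met when the one before it is completed fails the run):
1. the thumb plate is held down by the fingers and the foot is lifted (clip beyond 0.17 rad), with the carrier still short of the foot (value of joint clip above 0.17 rad and contact force between the fingers and clip above 0.5 N and x of carrier in the frame of stage below 0.013 m), for 0.1 s.
2. the carrier is pushed by the fingers under the lifted foot while the thumb plate is still held down (value of joint clip above 0.17 rad and contact force between the fingers and clip above 0.5 N and contact force between the fingers and carrier above 0.02 N and x of carrier in the frame of stage above 0.013 m).
3. the carrier reaches the end stop (within 3 mm) with the thumb plate still held down (value of joint clip above 0.17 rad and contact force between the fingers and clip above 0.5 N and x of carrier in the frame of stage above 0.036 m), for 0.05 s.
At the end, for the whole second after the job is handed in: The carrier lies flat and at rest in the channel, within 3 mm of the end stop, and the released clip presses on it (clip angle 0.10 to 0.20 rad, at least 0.5 N) (x of carrier in the frame of stage between 0.036 and 0.042 m and z of carrier in the frame of stage between 0.017 and 0.023 m and value of joint clip between 0.1 and 0.2 rad and contact force between clip and carrier above 0.5 N and linear speed of carrier below 0.01 m/s and velocity of joint clip below 0.1 rad/s and angle between carrier's own z axis and vertical below 0.06 rad); the robot touches nothing.
It fails at once if the carrier is lifted more than 6 mm off the channel floor (z of carrier in the frame of stage above 0.026 m).
It fails at once if the carrier is tipped by more than 0.2 rad (angle between carrier's own z axis and vertical above 0.2 rad).
It fails at once if another thing on the bench is moved by more than 30 mm or knocked over (distance of any of dropper, jar, cup, stirrer, spray, mould, pen from where it was at the start of the episode above 0.03 m or angle between any of dropper, jar, cup, stirrer, spray, mould, pen's own z axis and vertical above 0.5 rad).
It also fails if it takes over 38 s, if anything falls off the work surface, if the arm or the gripper's body presses on something with over 40 N, if the wrist force passes 120 N, or if a joint passes its speed limit or range.

## Working session

There is one attempt and no reset: what is moved stays moved. The work goes in short steps, each a Python script; the robot and the scene stay as the last script left them, time stands still between calls to the robot, and variables do not carry over. Pictures are saved under pics/ and viewed, and the job is handed in when it is done.

```bash
ls; mkdir -p pics
python3 - <<'E'
from station import arm,snapshot,camera_info
import cv2
for n in("scene","top"):
    cv2.imwrite(f"pics/{n}0.png",snapshot(n)); print(n,camera_info(n))
print(arm.read_time(),arm.read_tool_pos(),arm.read_eef_rot(),arm.read_ft_force())
E
```

```text
pics
scene {'fx': 586.1992879869207, 'fy': 586.1992879869207, 'cx': 310.16347418868446, 'cy': 244.1376225364007, 'R': array([[ 0.75071168,  0.66035549,  0.01904197],
       [ 0.50592594, -0.55613847, -0.65935495],
       [-0.42481869,  0.50461929, -0.75159062]]), 't': array([-0.44001133, -0.27675165,  1.56452141])}
top {'fx': 593.2683746625463, 'fy': 593.2683746625463, 'cx': 319.5420088153413, 'cy': 245.12152116023228, 'R': array([[ 0.00673744, -0.9999736 , -0.00272004],
       [-0.99707557, -0.0065108 , -0.07614401],
       [ 0.07612429,  0.0032251 , -0.99709312]]), 't': array([-0.02894245,  0.58978176,  1.73693086])}
0.1 [ 0.18498805 -0.62257738  0.30285858] [-0.69961894 -0.10257957  0.69986793 -0.10097349] [ 0.04352968 -0.09256368  0.49691218]
```

View pics/scene0.png

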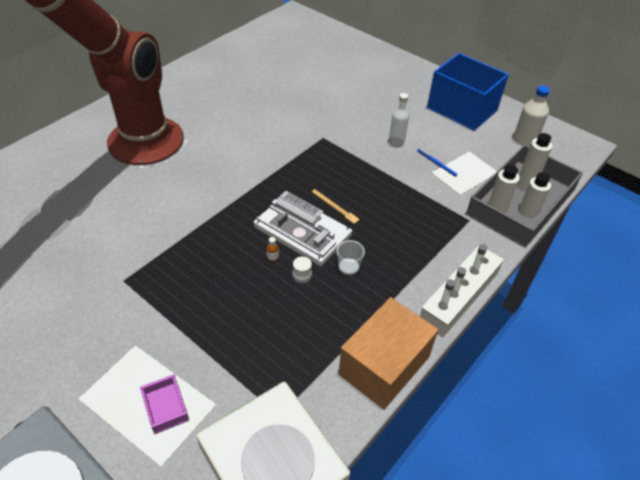

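View pics/top0.png

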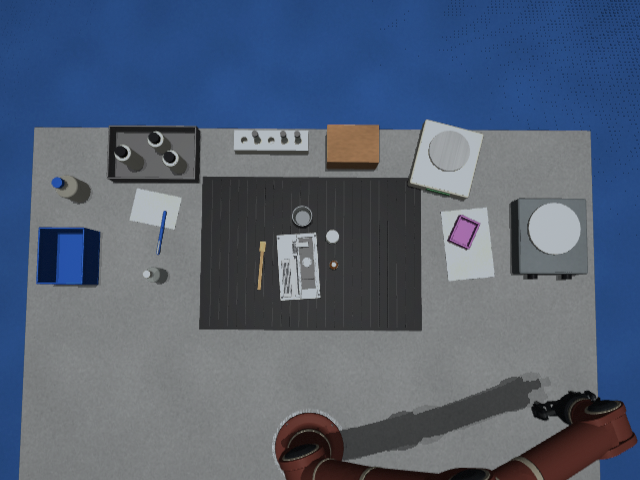

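The stage is in the top view at about u 277–320, v 233–300. Its channel's far end (the stop) is up, and the thumb plate is on the left. The dropper, jar, cup and stirrer are nearby. Next I'll enlarge crops of both views.

Run:
```python
import cv2
a=cv2.imread("pics/top0.png")[200:310,240:350]; cv2.imwrite("pics/top0c.png",cv2.resize(a,(770,770),interpolation=cv2.INTER_CUBIC)[:600] if 0 else cv2.resize(a,(594,594),interpolation=cv2.INTER_CUBIC))
a=cv2.imread("pics/scene0.png")[180:285,240:375]; cv2.imwrite("pics/scene0c.png",cv2.resize(a,None,fx=5.6,fy=5.6,interpolation=cv2.INTER_CUBIC))
```

```text
(no output)
```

View pics/top0c.png

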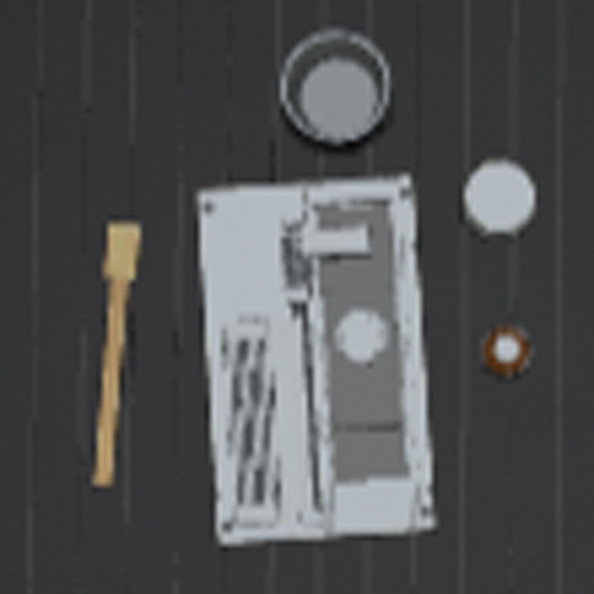

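View pics/scene0c.png

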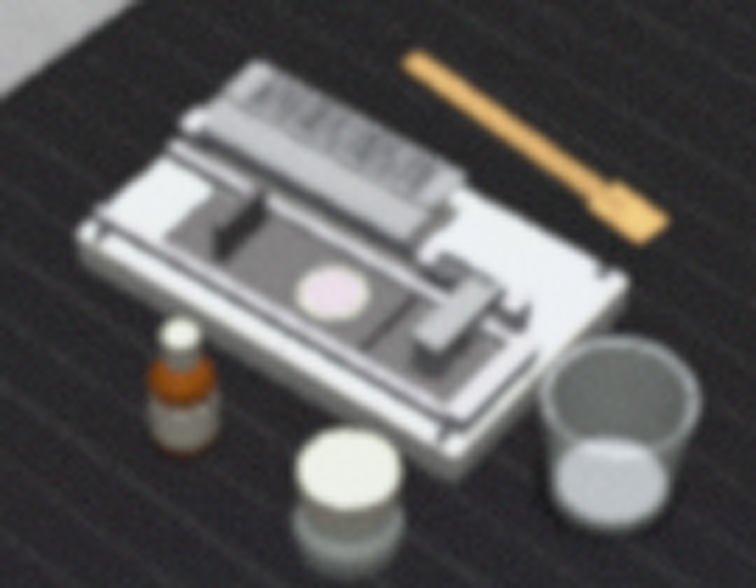

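The top crop shows the deck corners at about (198,187), (411,175), (436,528) and (220,545). The tab's top edge is near v=428 and the sample is at (360,335). The scene crop shows deck corners at (80,232), (450,455) and (628,283), and the tab near (240,225).

```bash
cat > h.py <<'E'
import numpy as np, cv2
from scipy.optimize import least_squares
from station import arm,snapshot,camera_info
C={n:camera_info(n) for n in("scene","top")}
def proj(n,X):
    c=C[n]; p=np.atleast_2d(X)@np.array(c["R"]).T+c["t"]
    return np.c_[c["fx"]*p[:,0]/p[:,2]+c["cx"],c["fy"]*p[:,1]/p[:,2]+c["cy"]]
def atz(n,uv,z):
    c=C[n]; R=np.array(c["R"]); d=R.T@np.array([(uv[0]-c["cx"])/c["fx"],(uv[1]-c["cy"])/c["fy"],1]); o=-R.T@c["t"]
    return o+d*(z-o[2])/d[2]
def S2W(P,q):
    P=np.atleast_2d(P).astype(float); c,s=np.cos(q[2]),np.sin(q[2])
    return np.c_[q[0]+c*P[:,0]-s*P[:,1],q[1]+s*P[:,0]+c*P[:,1],P[:,2]]
def W2S(X,q):
    X=np.asarray(X); c,s=np.cos(q[2]),np.sin(q[2]); d=X[:2]-q[:2]
    return np.r_[c*d[0]+s*d[1],-s*d[0]+c*d[1],X[2]]
T=lambda u,v:np.array([240+(u+.5)/5.4-.5,200+(v+.5)/5.4-.5])
S=lambda u,v:np.array([240+(u+.5)/5.6-.5,180+(v+.5)/5.6-.5])
E
cat > fit.py <<'E'
from h import *
top=[((.09,.086,.02),T(198,187)),((.09,-.034,.02),T(411,175)),((-.105,-.034,.02),T(436,528)),((-.105,.086,.02),T(220,545))]
sc=[((-.105,-.034,.02),S(80,232)),((.09,-.034,.02),S(450,455)),((.09,.086,.02),S(628,283))]
def fit(t,s):
    def r(q):
        o=[]
        for n,l in(("top",t),("scene",s)):
            for P,uv in l:o.append(proj(n,S2W(P,q))[0]-uv)
        return np.ravel(o)
    return least_squares(r,[.55,.03,0])
for t,s in((top,[]),([],sc),(top,sc)):
    f=fit(t,s);print(f.x.round(4),f.fun.round(1))
q=f.x
for nm,n,uv,z in[("sample","top",T(360,335),.026),("sample","scene",S(333,292),.026),("tabtop","top",T(367,428),.048),("tab top L","scene",S(262,190),.048),("tab top R","scene",S(222,225),.048),
 ("front edge","scene",S(390,322),.026),("greynear","top",T(370,478),.02),("foot arm end","top",T(368,240),.041),
 ("thumb","top",T(250,420),.042),("dropper","top",T(507,350),.062),("jar","top",T(500,198),.045),("cup","top",T(336,88),.055),("cup","scene",S(620,395),.055),("dropper","scene",S(180,335),.062),("jar","scene",S(350,475),.045)]:
    X=atz(n,uv,z);print(nm,n,X.round(4),(W2S(X,q)*1000).round(1))
E
python3 fit.py
```

```text
[0.5375 0.0126 0.0751] [-0.4  0.4  0.4 -0.2  0.3  0.1 -0.3 -0.3]
[0.5376 0.0123 0.0567] [-0.8 -0.6  0.3  0.6  0.5 -0.2]
[0.5374 0.0123 0.0671] [-0.1  0.1  0.8 -0.1  0.1  0.2 -0.5 -0.5 -1.  -0.3  0.6  0.4  0.4 -0.6]
sample top [0.5405 0.0139 0.026 ] [ 3.2  1.3 26. ]
sample scene [0.5403 0.0134 0.026 ] [ 2.9  0.9 26. ]
tabtop top [0.4893 0.0091 0.048 ] [-48.2   0.   48. ]
tab top L scene [0.495  0.0206 0.048 ] [-41.8  11.1  48. ]
tab top R scene [ 0.4965 -0.0046  0.048 ] [-42.  -14.1  48. ]
front edge scene [0.568  0.0167 0.026 ] [30.8  2.3 26. ]
greynear top [0.4626 0.0079 0.02  ] [-75.    0.6  20. ]
foot arm end top [0.5915 0.0096 0.041 ] [53.8 -6.4 41. ]
thumb top [0.4934 0.0726 0.042 ] [-39.9  63.1  42. ]
dropper top [ 0.5313 -0.0658  0.062 ] [-11.4 -77.6  62. ]
jar top [ 0.6145 -0.062   0.045 ] [ 71.9 -79.3  45. ]
cup top [0.6728 0.0272 0.055 ] [136.1   5.8  55. ]
cup scene [0.6744 0.0277 0.055 ] [137.7   6.2  55. ]
dropper scene [ 0.5339 -0.0672  0.062 ] [ -8.9 -79.1  62. ]
jar scene [ 0.6191 -0.0646  0.045 ] [ 76.3 -82.2  45. ]
```

The fits agree. The stage is at about (0.537, 0.012) with yaw 0.07. The thumb and foot land where the spec puts them, which checks the fit. The carrier's tab face is at about stage x −45. The plan is tool down with the jaws along stage y and the gripper part closed, so one finger is over the thumb plate (y≈63) and the other is behind the tab (y≈0). First I'll hover.

```bash
cat >> h.py <<'E'
from scipy.spatial.transform import Rotation as Rn
Q=np.array([.5374,.0124,.070])
def ori(sgn=1,yaw=None):
    a=Q[2] if yaw is None else yaw
    y=sgn*np.array([-np.sin(a),np.cos(a),0]); x=np.array([0,0,-1.]); 
    return Rn.from_matrix(np.c_[x,y,np.cross(x,y)]).as_quat()
def W(x,y,z): return S2W([x/1000,y/1000,z/1000],Q)[0]
def st(): 
    print("t",round(arm.read_time(),2),"tcpS",(W2S(arm.read_tool_pos(),Q)*1000).round(1),"F",np.round(arm.read_ft_force(),2))
E
python3 - <<'E'
from h import *
for s in(1,-1):
    print(s,arm.ik(W(-65,31,230),ori(s)),arm.ik(W(-8,31,110),ori(s)))
s=min((1,-1),key=lambda s:abs(arm.ik(W(-65,31,230),ori(s))[6]) if arm.ik(W(-65,31,230),ori(s)) is not None else 99)
print(s)
arm.move_gripper(50/85)
arm.movep(W(-65,31,230),ori(s)); 
arm.line_to(W(-65,31,145),.12)
print(arm.read_opening());st()
for n in("scene","top"): cv2.imwrite(f"pics/{n}1.png",snapshot(n))
a=cv2.imread("pics/scene1.png")[130:285,200:375]; cv2.imwrite("pics/scene1c.png",cv2.resize(a,None,fx=3.8,fy=3.8,interpolation=cv2.INTER_CUBIC))
E
```

```text
1 [ 0.43091765  0.56682131 -0.83154791  1.99831942  0.57100384  0.82442468
  0.91380194] [ 0.28224532  0.79594184 -0.64256285  1.94402412  0.76852522  0.66367404
  0.7897491 ]
-1 [ 0.01667271  0.45176601 -0.20401383  2.01009235  0.13894948  0.69266674
 -1.77536271] [-0.13611567  0.70728143  0.02125815  1.95727044 -0.03006852  0.47733687
 -1.59404278]
1
0.5906476579203721
t 3.97 tcpS [-64.6  31.2 145.4] F [ 0.8  -0.11  0.37]
```

View pics/scene1c.png

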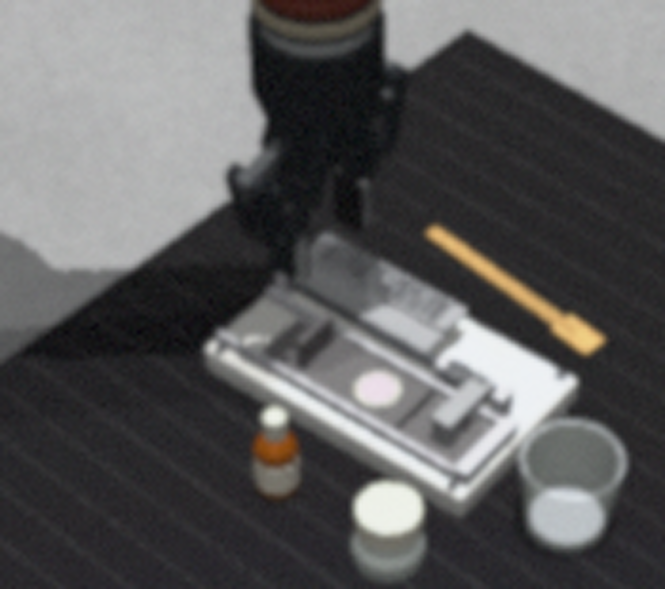

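The crop shows the near finger's tip at about (285,270), behind the tab at (315,340), and the far finger over the thumb plate. I'll brighten the picture to check the fingertip positions against the prediction.

Run:
```python
from h import *
a=cv2.imread("pics/scene1.png").astype(float)
f=lambda y,z,x=-65:proj("scene",W(x,y,z))[0]
a=np.clip(255*(a/255)**.5,0,255).astype(np.uint8)[150:240,245:330]
b=cv2.resize(a,None,fx=6.5,fy=6.5,interpolation=cv2.INTER_CUBIC)
cv2.imwrite("pics/s1d.png",b)
for y,z,x in[(-1,72,-65),(-1,80,-65),(6,76,-65),(-8,76,-54),(63,72,-65),(56,76,-54),(63,76,-54)]:
    print(y,z,x,((f(y,z,x)-[245,150])*6.5).round())
```

```text
-1 72 -65 [193. 354.]
-1 80 -65 [193. 337.]
6 76 -65 [206. 334.]
-8 76 -54 [205. 371.]
63 72 -65 [309. 254.]
56 76 -54 [321. 269.]
63 76 -54 [333. 259.]
```

View pics/s1d.png

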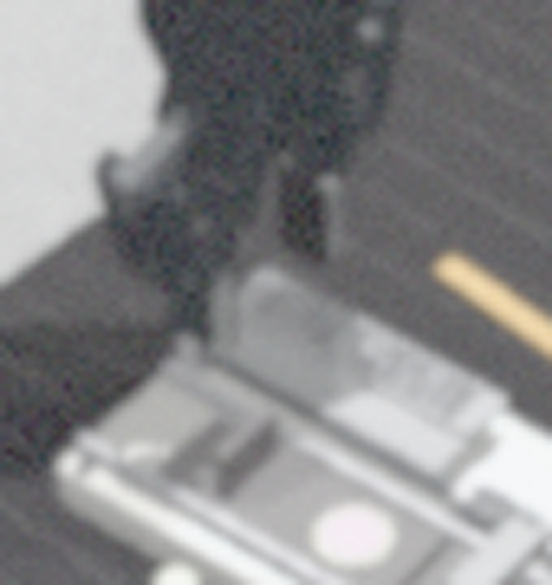

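The near tip is at about (200,335) and the far tip at about (310,260), both within 1–2 px of the prediction. I'll descend in small steps, watching the vertical force.

Run:
```python
from h import *
arm.line_to(W(-65,31,124),.1); st()
f0=np.mean([arm.read_ft_force() for _ in range(5)],0); z=124
while z>102:
    z-=1; arm.line_to(W(-65,31,z),.03)
    f=np.array(arm.read_ft_force())-f0
    print(z,round(arm.read_tool_pos()[2]*1000,1),f.round(2))
    if f[2]>1.2: break
st()
```

```text
t 4.42 tcpS [-65.1  31.  124. ] F [-0.19 -0.2   0.11]
123 123.4 [ 0.9   0.92 -0.69]
122 122.1 [ 0.14  1.35 -0.52]
121 120.9 [ 0.24  0.13 -0.28]
120 119.9 [0.16 1.11 0.27]
119 118.9 [ 0.21 -0.39 -0.68]
118 117.9 [ 0.02 -0.04  0.05]
117 116.9 [-1.39 -0.2  -0.56]
116 115.9 [ 1.14  1.11 -0.13]
115 114.9 [ 1.85  0.06 -0.99]
114 114.0 [0.   0.39 0.2 ]
113 112.9 [ 0.08  0.28 -0.37]
112 111.9 [-0.05  0.34  0.6 ]
111 111.2 [-0.51  0.05  3.73]
t 7.67 tcpS [-64.9  31.1 111.2] F [-0.7  -0.14  3.84]
```

Contact came at TCP z≈111.4, so the tip offset is ≈69.5 mm, as expected for part-open jaws. Next I'll press about 7.5 mm further and check by eye.

Run:
```python
from h import *
for z in(108,106,104): arm.line_to(W(-65,31,z),.03); st()
arm.pause(.15)
for n in("scene","top"): cv2.imwrite(f"pics/{n}2.png",snapshot(n))
a=cv2.imread("pics/scene2.png").astype(float);a=np.clip(255*(a/255)**.6,0,255).astype(np.uint8)[165:265,240:355]
cv2.imwrite("pics/s2d.png",cv2.resize(a,None,fx=6,fy=6,interpolation=cv2.INTER_CUBIC))
```

```text
t 7.92 tcpS [-64.9  31.7 108.1] F [-0.2   1.51  4.27]
t 8.18 tcpS [-64.9  31.8 106.1] F [-2.05  2.88  4.94]
t 8.43 tcpS [-64.9  31.9 104.2] F [-0.46  3.6   4.69]
```

View pics/s2d.png

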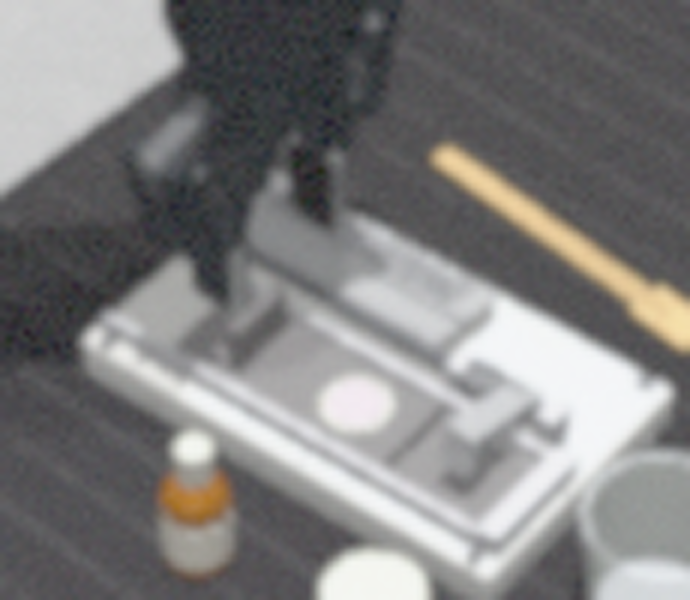

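The picture shows the foot lifted, with a gap under it at about (465,480), and the near finger just behind the tab. I'll measure the clip angle from how far the arm end shifts between pictures.

Run:
```python
from h import *
from scipy.optimize import minimize
def pt(y,z,x,th): # rotate about hinge y=32,z=34; +th lifts foot side
    d=np.array([y-32,z-34]);c,s=np.cos(th),np.sin(th)
    return W(x,32+c*d[0]+s*d[1],34-s*d[0]+c*d[1])
for n,(u,v,w,h) in(("scene",(310,220,22,20)),):
    g0=cv2.imread(f"pics/{n}0.png",0).astype(np.float32);g2=cv2.imread(f"pics/{n}2.png",0).astype(np.float32)
    for (y,z) in((-2,38),):
        for th in(0,.1,.2,.3,.4): print(th,(proj(n,pt(y,z,55,th))[0]-proj(n,pt(y,z,55,0))[0]).round(2),proj(n,pt(y,z,55,th))[0].round(1))
    p=proj(n,pt(-2,38,55,0))[0].round().astype(int)
    for r in(5,6,7):
        t=g0[p[1]-r:p[1]+r+1,p[0]-r:p[0]+r+1]
        s=g2[p[1]-r-8:p[1]+r+9,p[0]-r-8:p[0]+r+9]
        m=cv2.matchTemplate(s,t,cv2.TM_CCOEFF_NORMED);_,mx,_,l=cv2.minMaxLoc(m)
        x,y=l; 
        sub=lambda a,b,c:.5*(a-c)/(a-2*b+c)
        print(r,mx,x-8+sub(m[y,x-1],m[y,x],m[y,x+1]),y-8+sub(m[y-1,x],m[y,x],m[y+1,x]))
im=np.hstack([cv2.resize(cv2.imread(f"pics/scene{i}.png")[218:258,300:345],None,fx=8,fy=8,interpolation=cv2.INTER_CUBIC) for i in(0,2)]);cv2.imwrite("pics/cmp.png",im)
```

```text
0 [0. 0.] [316.9 239.6]
0.1 [ 0.2  -1.17] [317.1 238.4]
0.2 [ 0.49 -2.41] [317.4 237.2]
0.3 [ 0.86 -3.72] [317.8 235.9]
0.4 [ 1.33 -5.06] [318.2 234.5]
5 0.91566401720047 1.0461638 -3.1797647
6 0.8748572468757629 1.1480322 -2.8279955
7 0.8009094595909119 0.2928212 -1.5840654
```

View pics/cmp.png

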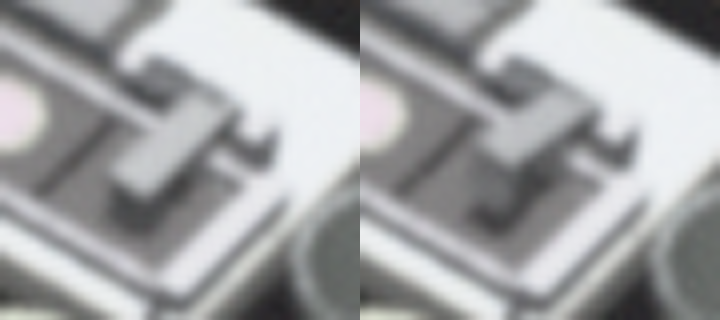

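The arm-end edge shifted by −3 to −3.75 px, so the angle is about 0.25–0.3 rad. I'll press 0.7 mm more and push in segments.

Run:
```python
from h import *
Z=103.3
arm.line_to(W(-65,31,Z),.03); arm.pause(.1); st()
for x in(-58,-50,-40,-30,-22,-17): arm.line_to(W(x,31,Z),.03); st()
for n in("scene","top"): cv2.imwrite(f"pics/{n}3.png",snapshot(n))
a=cv2.imread("pics/scene3.png").astype(float);a=np.clip(255*(a/255)**.6,0,255).astype(np.uint8)[165:265,240:355]
cv2.imwrite("pics/s3d.png",cv2.resize(a,None,fx=6,fy=6,interpolation=cv2.INTER_CUBIC))
```

```text
t 9.03 tcpS [-64.9  31.9 103.6] F [-1.77  2.57  5.47]
t 9.41 tcpS [-59.2  31.1 103.2] F [-3.08  1.76  5.34]
t 9.82 tcpS [-51.5  30.8 103.1] F [-3.4   0.83  6.62]
t 10.31 tcpS [-41.5  30.8 103.1] F [-4.35  1.6   5.7 ]
t 10.79 tcpS [-31.6  30.8 103.1] F [-3.34  1.74  5.14]
t 11.21 tcpS [-23.5  30.8 103.1] F [-3.13  2.28  5.78]
t 11.53 tcpS [-18.6  30.8 103.1] F [-3.39  1.03  6.11]
```

View pics/s3d.png

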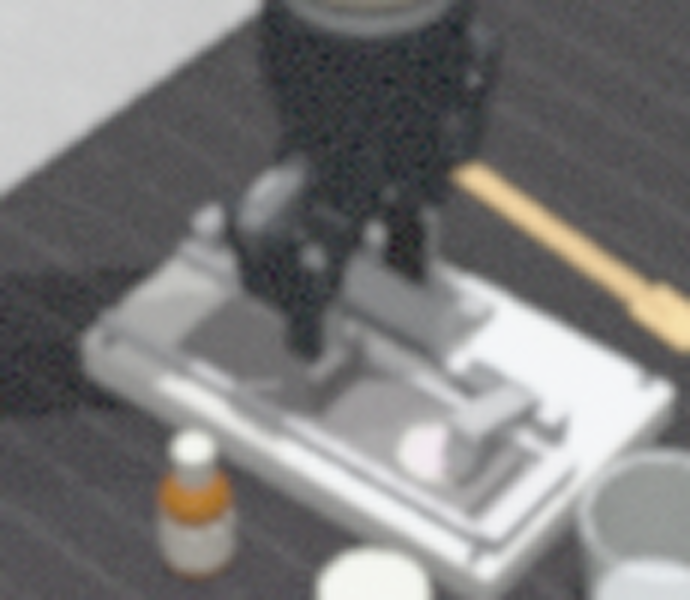

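The carrier has slid under the foot (sample at about (425,455)), and a short gap to the stop remains. I'll continue in 1 mm steps, watching Fx.

```bash
cat > step.py <<'E'
from h import *
import sys
Z=103.3
def F(n=6): 
    o=[]
    for _ in range(n): o.append(arm.read_ft_force()); arm.pause(.01)
    return np.mean(o,0)
c,s=np.cos(Q[2]),np.sin(Q[2])
f0=F();print("base fx",f0@[c,s,0])
for x in np.arange(float(sys.argv[1]),float(sys.argv[2])+.01,float(sys.argv[3])):
    arm.line_to(W(x,31,Z),.02); f=F(); fx=f@[c,s,0]
    print(round(x,1),"act",(W2S(arm.read_tool_pos(),Q)[0]*1000).round(2),"fx",round(fx,2),"fz",round(f[2],2))
    if fx<-5.0: print("STOP");break
print(arm.read_time())
k=sys.argv[4]
for n in("scene","top"): cv2.imwrite(f"pics/{n}{k}.png",snapshot(n))
a=cv2.imread(f"pics/scene{k}.png").astype(float);a=np.clip(255*(a/255)**.6,0,255).astype(np.uint8)[210:260,285:355]
cv2.imwrite(f"pics/s{k}d.png",cv2.resize(a,None,fx=10,fy=10,interpolation=cv2.INTER_CUBIC))
E
python3 step.py -16 -11 1 4
```

```text
base fx -3.5532494278725264
-16.0 act -17.96 fx -3.78 fz 6.0
-15.0 act -17.2 fx -4.23 fz 5.86
-14.0 act -16.23 fx -4.17 fz 5.93
-13.0 act -15.17 fx -4.37 fz 5.46
-12.0 act -14.23 fx -4.61 fz 5.89
-11.0 act -13.25 fx -4.48 fz 6.16
13.475
```

View pics/s4d.png

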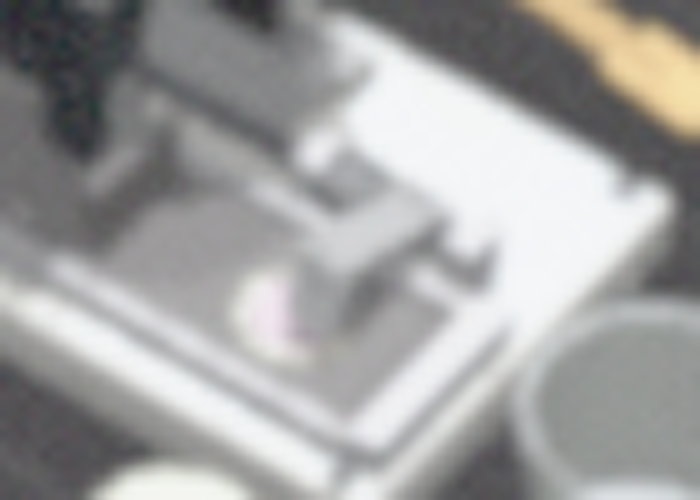

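No gap shows now, but the stop bar can hide a few mm from this side. I'll check in the top view.

Run:
```python
from h import *
im=[]
for k in(0,4):
    a=cv2.imread(f"pics/top{k}.png")[228:305,272:325].astype(float);a=np.clip(255*(a/255)**.8,0,255).astype(np.uint8)
    im.append(cv2.resize(a,None,fx=7.5,fy=7.5,interpolation=cv2.INTER_CUBIC))
cv2.imwrite("pics/t4d.png",np.hstack(im))
for k in(0,4):
    b=cv2.imread(f"pics/scene{k}.png")
    m=b.astype(int); pk=(m[:,:,2]-m[:,:,1]); # pinkness
    y,x=np.where(pk[205:262,285:345]>8); print(k,len(x),x.min()+285,x.max()+285,y.min()+205,y.max()+205,x.mean()+285,y.mean()+205)
for x in(3,40,45,50):print(x,proj("scene",W(x,1,26))[0],proj("top",W(x,1,26))[0])
```

```text
0 129 295 344 205 234 325.09302325581393 216.5968992248062
4 111 310 344 205 244 332.7027027027027 216.22522522522522
3 [299.12316227 231.68081623] [306.3439049  261.70247881]
40 [312.18626377 239.26806664] [305.57436296 249.22962599]
45 [313.97360223 240.30618032] [305.47056032 247.5471769 ]
50 [315.76626527 241.34738661] [305.3668027  245.86545764]
```

View pics/t4d.png

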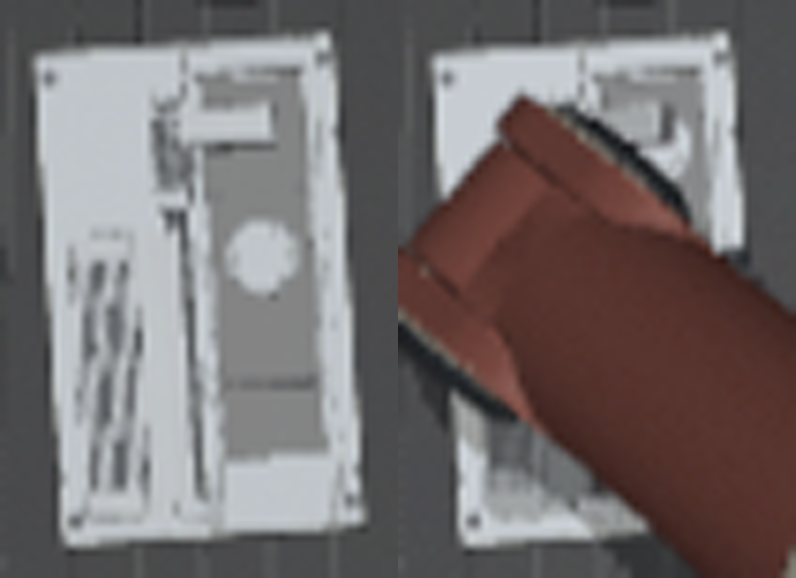

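The top and scene views both give a sample shift of about 43 mm, so the carrier is at about +36. Finger geometry gives 35.8. About 3 mm remain, so I'll use finer steps.

```bash
sed -i 's/fx<-5.0/fx<-6.2/' step.py; python3 step.py -10.5 -7.5 0.5 5
```

```text
base fx -4.348252694727581
-10.5 act -12.79 fx -4.4 fz 5.93
-10.0 act -12.3 fx -4.62 fz 5.68
-9.5 act -11.82 fx -4.7 fz 5.71
-9.0 act -11.33 fx -4.38 fz 5.89
-8.5 act -10.87 fx -4.45 fz 6.38
-8.0 act -10.31 fx -4.94 fz 5.92
-7.5 act -9.82 fx -4.86 fz 6.03
15.725
```

View pics/s5d.png

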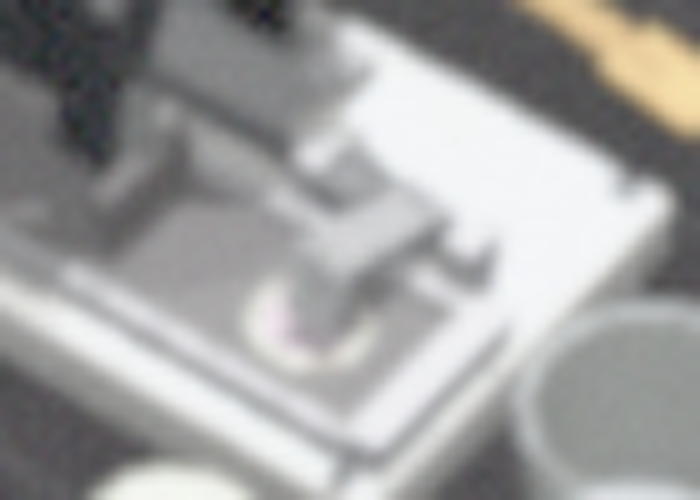

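The sample's left edge moved from about u 232 to 244, roughly 3.4 mm, and there's no force rise yet. I'll go on in small steps until the stop is felt.

```bash
python3 step.py -7 -4 0.5 6
```

```text
base fx -4.596867539574386
-7.0 act -9.43 fx -4.73 fz 6.08
-6.5 act -9.38 fx -5.48 fz 6.66
-6.0 act -9.25 fx -6.25 fz 6.85
STOP
16.775
```

View pics/s6d.png

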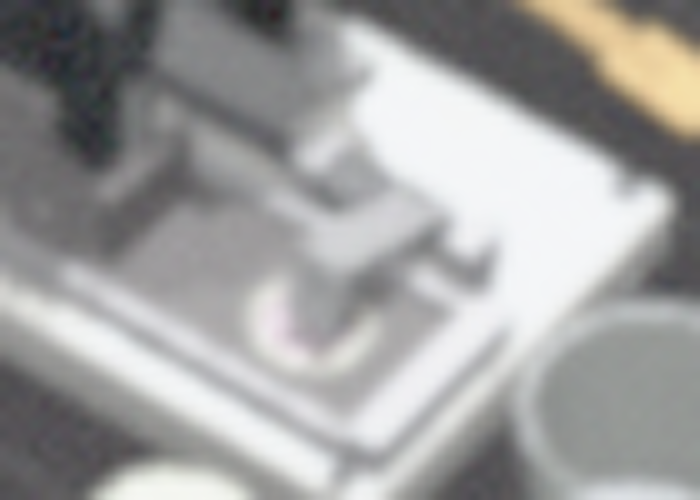

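The stop was felt clearly: motion stalled at −9.4 while Fx rose, so the carrier is home. I'll back off along −x with the plate still held, then lift.

Run:
```python
from h import *
for x in(-10,-22): arm.line_to(W(x,31,103.3),.03); st()
arm.line_to(W(-22,31,116),.04); st()
arm.line_to(W(-22,31,180),.12)
arm.line_to(W(-120,31,260),.2); st()
for n in("scene","top"): cv2.imwrite(f"pics/{n}7.png",snapshot(n))
a=cv2.imread("pics/scene7.png")[180:285,240:375]; cv2.imwrite("pics/s7c.png",cv2.resize(a,None,fx=5.6,fy=5.6,interpolation=cv2.INTER_CUBIC))
a=cv2.imread("pics/top7.png")[200:310,240:350]; cv2.imwrite("pics/t7c.png",cv2.resize(a,(594,594),interpolation=cv2.INTER_CUBIC))
```

```text
t 17.16 tcpS [-10.   30.8 103.7] F [-1.09  1.32  5.11]
t 17.71 tcpS [-19.3  31.1 104.4] F [2.57 2.01 6.02]
t 18.18 tcpS [-22.9  30.2 115.6] F [ 0.02 -0.06  0.26]
t 19.64 tcpS [-119.5   30.7  259.6] F [-0.12  0.98  0.38]
```

View pics/s7c.png

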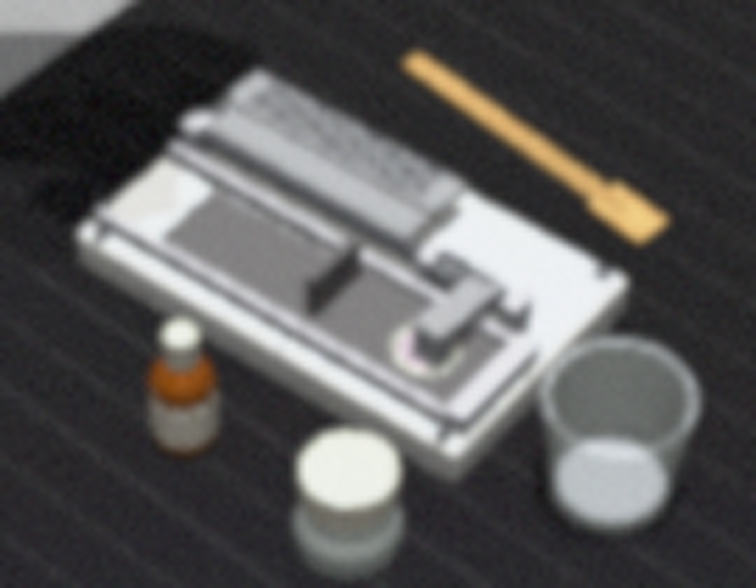

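View pics/t7c.png

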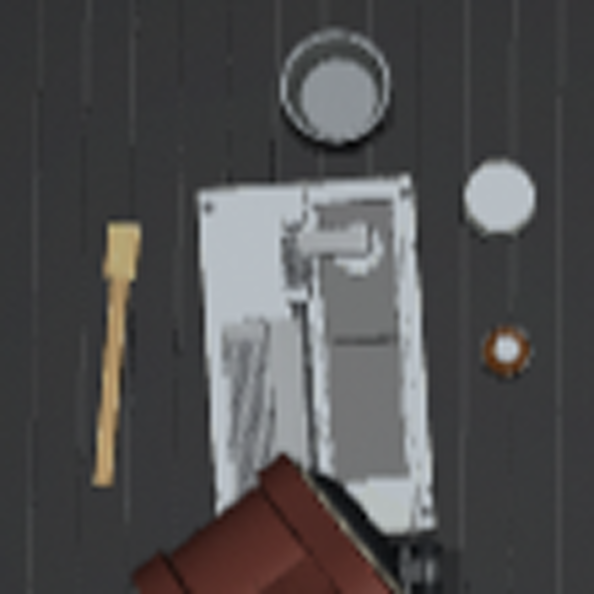

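The carrier is home: the tab's top moved from v 428 to 340 in the top crop, about 47 mm. The foot rests on it, partly over the sample, and the bystanders are at the same pixels as before. The arm is clear, so I'm handing in.

Run:
```python
from station import arm,ticket
import numpy as np
print(arm.read_time(),np.round(arm.read_ft_force(),2)); print(ticket.finish_job())
```

```text
19.7417 [ 0.11 -0.49 -0.44]
the job is handed in; nothing more can be done
None
```

The carrier is home against the end stop, the clip is down on it, and the job was handed in at about 19.7 s. The hand-in gives no verdict.

**What I did:** One fingertip pressed the thumb plate to about 0.25–0.3 rad, judged from the foot's shift in the picture. I held it at about 6 N while the other fingertip pushed the tab about 47 mm along the channel. I then backed off along −x with the plate still held and lifted clear.

**Last checks:**
- **End stop:** The tool stalled at stage x −9.4 mm while the push force rose from 4.6 to 6.3 N. From the finger geometry that puts the carrier at about +39.6 mm, against a target of +39.
- **Travel:** The two cameras gave 47–48 mm, where I expected about 46, which is within reading error.
- **Clip:** The last pictures show the foot resting on the carrier and the carrier lying flat. I did not measure the final clip angle or the clip's force on the carrier.
- **Surroundings:** The dropper, jar, cup and stirrer are at the same pixels as at the start. I did not recheck the spray, mould and pen, but the arm did no work near them. Tool forces read about zero.

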